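Slide the flat battery home under the dock's bridge

TASK

Put the flat battery on charge: push it across the table with your fingertips, contacts first, in under the low bridge of the charging dock until it is fully and squarely home against the contact block, then draw back. Keep it flat on the table all the way: do not lift, carry or tip it. Leave the thick battery and all the other things on the table where they are.

Things in the scene. Friction and masses are not known exactly. Their poses are not given: they have to be found in the camera images.
- dock: battery charging dock fixed to the table, grey and aluminium, 148 mm wide. Origin: on the table under the middle of its bridge; +y: the way a battery slides in; +x: right of that from above; z up. Between the bridge's two legs is a clear lane, x -56 to +56 mm, floored by the table. Behind it 18 mm high rails lead to the contact block (46 mm high, y +60 to +115 mm)
- roof (a point): middle of the bridge's flat underside, 28.5 mm above the table, straight over the dock's origin. The roof spans y -30 to +30 mm of the dock and is 10 mm thick (top 38.5 mm above the table)
- mouth (a point): middle of the dock's mouth on the table, 67 mm along -y from its origin: here two guide cheeks, 18 mm high, stand 150 mm apart (164 mm over the outsides) and narrow to the 112 mm lane at the bridge
- stop (a point): middle of the contact block's front face, 12 mm above the table, 60 mm along the dock's +y from its origin; axes as the dock's
- pack: grey plastic slab 100 mm wide (x), 150 mm long (y), 24 mm thick, about 0.3 to 0.6 kg, loose in front of the dock, up to 35 mm off the lane's middle line and turned up to 0.25 rad. Origin: centre of its underside (on the table). +y end: brass contacts, leading end, faces the dock; ribs on top near -y end. Slides under a push of 2 to 8 N
- nose (a point): middle of the flat battery's leading (+y) end face, 75 mm from its origin, 12 mm above its underside
- tail (a point): middle of the flat battery's rear (-y) end face, 75 mm from its origin, 12 mm above its underside: where it is pushed from
- thick_pack: a second, thicker battery of the same outline (100 x 150 mm) but 50 mm thick, too thick for the bridge; lies crosswise to the robot's right, not used. Origin: centre of underside
- tape: roll of tape lying flat, 64 mm across, 25 mm high; bystander near the dock. Origin: centre of underside
- jar: low jar, 56 mm across, 55 mm high; bystander near the dock. Origin: centre of underside
- spray: upright bottle, 56 mm across, 160 mm high; bystander beyond the dock. Origin: centre of underside
- mug: mug, 80 mm across, 90 mm high; bystander to the right. Origin: centre of underside
- clip: finger clip sensor, 34 x 60 mm, 27 mm high; bystander on the far side. Origin: centre of underside
- torch: small lamp with a square body, about 130 mm long, 18 mm high; bystander on the far side. Origin: underside, near its middle

How it is judged:
On the way:
1. the battery's leading end is under the bridge, the battery flat (y of nose in the frame of dock between -0.02 and 0.05 m and angle between pack's own z axis and vertical below 0.04 rad), for 0.1 s.
At the end, for the whole second after the job is handed in: The flat battery lies at rest flat on the table under the bridge, its leading end within 5 mm of the contact block, within 12 mm of the lane's middle and within 0.12 rad of the dock's direction, and nothing touches it but the table and dock (y of nose in the frame of dock above 0.055 m and angle between the y axis of pack and the y axis of dock, either way round below 0.12 rad and angle between pack's own z axis and vertical below 0.04 rad and x of nose in the frame of dock between -0.012 and 0.012 m and height (world z) of pack below 0.004 m and linear speed of pack below 0.01 m/s).
It fails at once if the flat battery is lifted more than 6 mm off the table (height (world z) of pack above 0.006 m).
It fails at once if the flat battery is tipped by more than 0.08 rad (angle between pack's own z axis and vertical above 0.08 rad).
It fails at once if the thick battery or another thing on the table is moved more than 20 mm (distance of any of thick_pack, tape, jar, spray, mug, clip, torch from where it was at the start of the episode above 0.02 m).
It also fails if it takes over 56 s, if anything falls off the work surface, if the arm or the gripper's body presses on something with over 40 N, if the wrist force passes 120 N, or if a joint passes its speed limit or range.

ROBOT

A 7-joint arm with a two-finger parallel gripper is mounted at the origin on the work surface. World frame = base frame: x ahead of the robot, y to its left, z up, the work surface at z = 0. Lengths are in m, angles in rad, forces in N, time in s.
With the tool pointing down it reaches from about 0.35 to 0.775 m from the base axis. Payload 3.1 kg.
Tool frame: the origin (TCP) lies at the centre of the arm's flange, where the gripper is bolted on; the fingertips stand 173 mm ahead of it and the grasp point (between the pads) lies 155 mm ahead of it; y points along the fingers, x is the direction in which the jaws open and shut, and the axes are right-handed (so a half turn about y gives the same grasp; the last joint's range is limited). The gripper opens to 85 mm and grips with 20 to 120 N. Pads are 22 mm wide; open, the fingers measure 114 mm over their backs; the gripper's body (76 mm by 85 mm) begins 54 mm behind the grasp point. The pads swing forward as they close: fully open they stand 13 mm farther back than shut.
Start: joints at [-1.183, 0.311, 0.014, 1.512, -0.004, 1.319, -0.027], TCP at [0.229, 0.5, 0.405] pointing down, gripper open.
Joint ranges: [-2.7, 2.7], [-0.3, 1.91], [-1.27, 1.3], [0.12, 2.57], [-1.44, 4.58], [0.2, 2.03], [-3.05, 3.05]. Speed limits (rad/s): [2.79, 2.79, 3.14, 3.14, 3.14, 3.14, 3.14].

INTERFACE

Orientations are given as a unit quaternion [x, y, z, w].
In Python, from bench import monitor, vision, ctrl gives the robot as it stands. The module is installed in compiled form; this text tells all that it offers.
- The arm moves only by the shell command python3 -m inch 'ROWS' [FORCE]. ROWS is JSON, a list of rows, each an object with "delta_rot": the turn, a rotation vector about the tool's x, y, z in degrees, a list of three; "offset": the shift along the tool's x, y, z in cm, a list of three; "hand": the gripper's target within -1 to 1 (fully open at 1, half-way at 0, shut at -1). A call has 1 to 10 rows; each row shifts and turns the commanded pose from where the row before left it, along the tool's axes as they then stand; what a row does not reach is not made up. A row lasts 1/8 s, in which the tool goes at most 62.5 mm and 10.7 degrees, less where a joint would pass 70% of its speed; a pose out of reach is approached as far as the arm can. A call is refused whole if a number of a shift passes 6.25 or a number of a turn 10.7, either way. A call with a gripper value outside its range is refused whole. The fingers move at their own pace and stop on an object; FORCE is the grip in N (left out, the last holds). Time passes only in rows, so rows that do not move let the fingers close. It gives the time, the measured TCP pose, the force and the opening at its end, in the units of the state.
- monitor.read_state(): the state, without advancing time (a new reading comes with each control period).
- vision.camera(name): name is "side" or "top" or "wrist"; returns the picture (384x512x3 uint8, blue, green, red); there is no depth.
- vision.camera_model(name): a dict with "fov_y" (degrees; the focal length in pixels is half the picture's height over the tangent of half this angle, whatever the lens; pixels are square), "cx", "cy" (the principal point, pixels), "origin" and "rotation" of the camera in the world; the wrist camera has in their place "hand_eye" (4x4, takes a point from camera to tool coordinates, whose origin is the TCP and whose axes are the tool frame's). Camera axes: x right, y down, z forward; pixel columns grow to the right and rows downward; lengths in m; the calibration is good to about 2 mm. A picture is of the moment at which its call begins: read the wrist's pose just before it. camera_model takes no time and is no camera call.
- ctrl.close_job(): hands the job in, once; it reports no verdict.
Trained networks look in the newest picture that a camera, given by its name, has taken for a name from the list of things; names that differ only in an ending like _2 or _b are one class to them, and where a whole thing is asked for, a point or a joint stands for the part that bears it (a point fixed in the world has none). Each returns a list of dicts, best first, with "conf" (0 to 1); they miss things now and then, are a little off and sometimes report something else, mostly with a low value. They report only what shows in the picture. A call takes as long as a camera call.
- vision.boxes_of(name, camera): "location" ([column, row] in pixels, amid what is visible of it).
The state is a dict: "time": time; "qpos": joint angles; "qd": joint speeds; "effort": joint torques, N m; "eef_pos": TCP position; "ee_rot": TCP orientation; "force": force on the tool from outside, world axes, zero at the start; "torque": the same for the moment, N m; "width": finger opening in m.
Only numpy, scipy, OpenCV 4.12 (cv2) and the standard library are available. Lean on these libraries where they do the work, as an engineer would, in place of code of your own. Each camera call takes 0.05 s, during which the arm holds its last target.

## Working session

There is one attempt and no reset: what is moved stays moved. The work goes in short steps, Python scripts to look and compute and a shell command to move; the robot and the scene stay as the last step left them, time stands still between calls to the robot, and variables do not carry over. Pictures are saved under pics/ and viewed, and the job is handed in when it is done.

```bash
mkdir -p pics; ls; python3 - <<'E'
from bench import monitor, vision
import cv2, json
s=monitor.read_state(); print({k:(v if isinstance(v,float) else [round(float(x),4) for x in v]) for k,v in s.items()})
for n in ["top","side","wrist"]:
    im=vision.camera(n); cv2.imwrite(f"pics/{n}0.png",im)
    print(n,vision.camera_model(n))
    for t in ["dock","pack","thick_pack","nose","tail","stop","mouth","roof","tape","jar"]:
        if n=="top": print(t,vision.boxes_of(t,n)[:2])
E
```

```text
pics
{'time': 0.0, 'qpos': [-1.1827, 0.3117, 0.014, 1.5131, -0.0044, 1.3192, -0.0272], 'qd': [0.0007, -0.0003, -0.0016, -0.0011, 0.0011, -0.0018, -0.0007], 'effort': [0.0001, -37.9919, 0.1462, -23.0587, 0.0124, 0.0139, -0.0], 'eef_pos': [0.229, 0.4997, 0.4036], 'ee_rot': [0.5956, 0.3812, -0.3826, -0.5946], 'force': [0.4367, 0.999, -0.1648], 'torque': [-0.0458, 0.0005, -0.0004], 'width': 0.0856561613394952}
top {'fov_y': 49.05415554131803, 'cx': 253.81037098363333, 'cy': 193.52513714435773, 'origin': array([ 0.36869602, -0.03506591,  1.05143981]), 'rotation': array([ 0.72701823, -0.6792552 ,  0.0704155 , -0.07140399])}
dock [{'location': [163.5, 192.7], 'conf': 0.63}, {'location': [274.1, 201.8], 'conf': 0.51}]
pack [{'location': [275.8, 202.3], 'conf': 0.8}, {'location': [167.8, 194.2], 'conf': 0.46}]
thick_pack [{'location': [400.4, 205.8], 'conf': 0.7}]
nose [{'location': [271.6, 200.0], 'conf': 0.56}]
tail [{'location': [273.2, 203.8], 'conf': 0.82}]
stop [{'location': [167.3, 191.7], 'conf': 0.61}]
mouth [{'location': [169.6, 195.6], 'conf': 0.88}]
roof [{'location': [168.7, 195.
[... 158 characters left out ...]
8}, {'location': [403.4, 205.8], 'conf': 0.66}]
side {'fov_y': 52.86123236979621, 'cx': 252.31876681503496, 'cy': 190.39465178819944, 'origin': array([0.29369467, 0.51806293, 0.7272666 ]), 'rotation': array([-0.20268677,  0.91095656, -0.349413  ,  0.08358695])}
wrist {'fov_y': 68.35787529746061, 'cx': 260.2690304015506, 'cy': 193.1106180196927, 'hand_eye': array([[ 9.99999829e-01,  3.80771416e-04,  4.43566934e-04,
         7.75058041e-04],
       [-3.07383087e-04, -3.02920087e-01,  9.53015911e-01,
         3.16452882e-02],
       [ 4.97246552e-04, -9.53015884e-01, -3.02919918e-01,
         7.70926059e-02],
       [ 0.00000000e+00,  0.00000000e+00,  0.00000000e+00,
         1.00000000e+00]])}
```

View pics/top0.png

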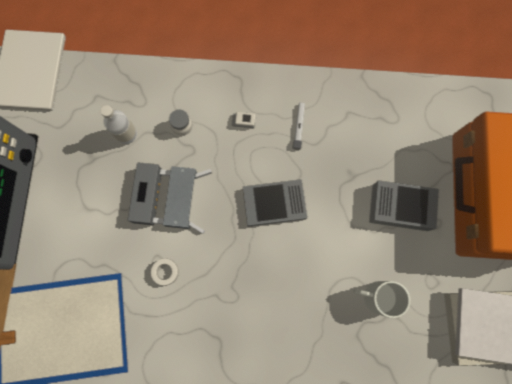

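View pics/side0.png

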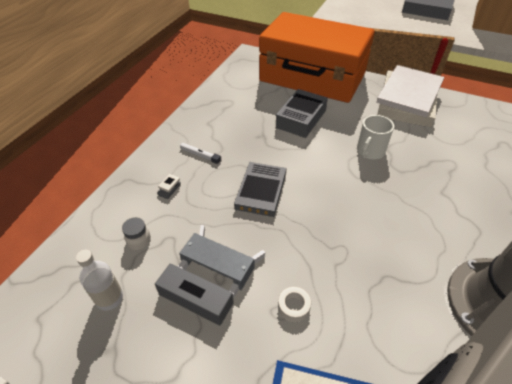

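```bash
cat > h.py <<'E'
import numpy as np, cv2
from scipy.spatial.transform import Rotation as R
from bench import monitor, vision
def ray(px,n="top"):
    m=vision.camera_model(n); f=192/np.tan(np.radians(m['fov_y']/2))
    d=np.array([(px[0]-m['cx'])/f,(px[1]-m['cy'])/f,1.])
    return np.array(m['origin']),R.from_quat(m['rotation']).apply(d)
def at(px,z,n="top"):
    o,d=ray(px,n); return o+d*(z-o[2])/d[2]
def proj(p,n="top"):
    m=vision.camera_model(n); f=192/np.tan(np.radians(m['fov_y']/2))
    c=R.from_quat(m['rotation']).inv().apply(np.array(p,float)-m['origin'])
    return np.stack([m['cx']+f*c[...,0]/c[...,2],m['cy']+f*c[...,1]/c[...,2]],-1)
def pose():
    s=monitor.read_state(); return s,np.array(s['eef_pos']),R.from_quat(s['ee_rot'])
E
python3 - <<'E'
from h import *
np.set_printoptions(precision=4,suppress=True)
s,p,r=pose(); print(r.as_matrix())
print(at((275.8,202.3),.024),at((167.8,194.2),.03),at((400,205),.05))
E
```

```text
[[ 0.4167  0.     -0.9091]
 [ 0.9091  0.0001  0.4167]
 [ 0.0001 -1.     -0.    ]]
[ 0.5593 -0.0825  0.024 ] [0.5603 0.1856 0.03  ] [ 0.5684 -0.3816  0.05  ]
```

```bash
python3 - <<'E'
import cv2
im=cv2.imread("pics/top0.png")[150:245,115:315]
cv2.imwrite("pics/z.png",cv2.resize(im,None,fx=4,fy=4,interpolation=cv2.INTER_CUBIC))
E
```

```text
(no output)
```

View pics/z.png

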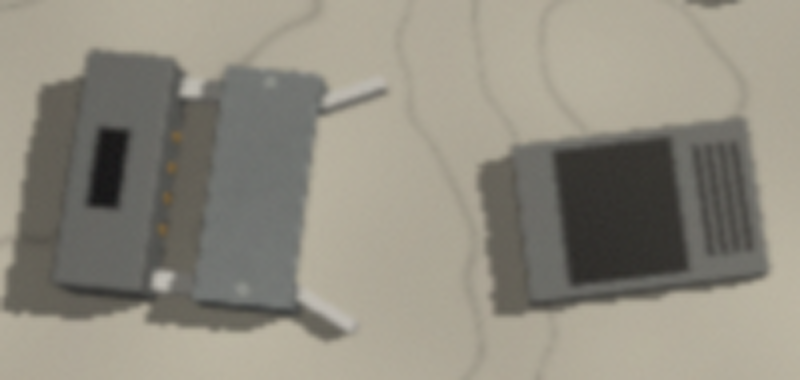

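View pics/wrist0.png

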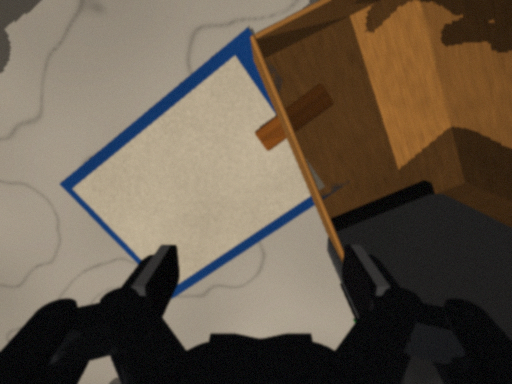

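```bash
cat > fit.py <<'E'
from h import *
from scipy.optimize import least_squares
np.set_printoptions(precision=4,suppress=True)
def fit(model,px,x0,n="top"):
    model=np.array(model,float);px=np.array(px)
    def w(v,m=model):
        c,s=np.cos(v[2]),np.sin(v[2]); return np.c_[v[0]+c*m[:,0]-s*m[:,1],v[1]+s*m[:,0]+c*m[:,1],m[:,2]]
    r=least_squares(lambda v:(proj(w(v),n)-px).ravel(),x0); return r.x,r.fun.reshape(-1,2)
E
python3 - <<'E'
from fit import *
Z=lambda l:[(115+(x+.5)/4-.5,150+(y+.5)/4-.5) for x,y in l]
# image up = world +x ; left=+y ; dock x right of +y => world +x
br=[(.074,.03,.0385),(.074,-.03,.0385),(-.074,-.03,.0385),(-.074,.03,.0385)]
cb=[(.074,.115,.046),(.074,.06,.046),(-.074,.06,.046),(-.074,.115,.046)]
pb=Z([(228,66),(325,77),(298,310),(196,302)]); pc=Z([(88,52),(178,62),(152,293),(55,284)])
for m,p in ((br,pb),(cb,pc),(br+cb,pb+pc)):
    v,e=fit(m,p,[.56,.19,0]); print("dock",v,np.abs(e).max())
D=v
v,e=fit([(.05,.075,.024),(.05,-.075,.024),(-.05,-.075,.024),(-.05,.075,.024)],Z([(514,148),(745,118),(768,272),(528,305)]),[.56,-.08,0]); print("pack",v,e)
c,s=np.cos(D[2]),np.sin(D[2]); d=v[:2]-D[:2]
print("pack in dock",c*d[0]+s*d[1],-s*d[0]+c*d[1],v[2]-D[2])
for n,z in (("tape",.025),("jar",.055),("thick_pack",.05)):
  pass
E
```

```text
dock [ 0.5553  0.1531 -0.0215] 0.5267729340561687
dock [ 0.5572  0.1523 -0.0074] 1.1782485870848802
dock [ 0.5558  0.1527 -0.0181] 1.4093353955185535
pack [ 0.5596 -0.0788  0.1943] [[-1.21   -0.3321]
 [ 0.3448 -0.1456]
 [ 0.6326  0.5283]
 [ 0.2216 -0.0949]]
pack in dock 0.007933235077316919 -0.23143985438926953 0.2123914375002653
```

```bash
python3 -m inch '[{"delta_rot":[0,9.05,0],"offset":[0,0,0],"hand":0.1},{"delta_rot":[0,9.05,0],"offset":[0,0,0],"hand":0.1},{"delta_rot":[0,9.05,0],"offset":[0,0,0],"hand":0.1},{"delta_rot":[0,9.05,0],"offset":[0,0,0],"hand":0.1},{"delta_rot":[0,9.05,0],"offset":[0,0,0],"hand":0.1},{"delta_rot":[0,9.05,0],"offset":[0,0,0],"hand":0.1},{"delta_rot":[0,0,0],"offset":[0,0,0],"hand":0.1}]' 
python3 -m inch '[{"delta_rot":[0,0,0],"offset":[1.5,0,-5.4],"hand":0.1},{"delta_rot":[0,0,0],"offset":[1.5,0,-5.4],"hand":0.1},{"delta_rot":[0,0,0],"offset":[1.5,0,-5.4],"hand":0.1},{"delta_rot":[0,0,0],"offset":[1.5,0,-5.4],"hand":0.1},{"delta_rot":[0,0,0],"offset":[1.5,0,-5.4],"hand":0.1},{"delta_rot":[0,0,0],"offset":[1.5,0,-5.4],"hand":0.1},{"delta_rot":[0,0,0],"offset":[1.5,0,-5.4],"hand":0.1}]'
```

```text
time: 1.52
eef_pos: [0.2291, 0.5, 0.4047]
ee_rot: [0.704, 0.069, -0.069, -0.704]
force: [-0.3, -0.2, -0.2]
width: 0.0469
time: 2.4
eef_pos: [0.4054, 0.1475, 0.4051]
ee_rot: [-0.703, -0.07, 0.069, 0.704]
force: [0.5, 0.4, 0.2]
width: 0.0468
```

```bash
python3 -m inch '[{"delta_rot":[0,0,0],"offset":[1.54,0,-5.3],"hand":0.1},{"delta_rot":[0,0,0],"offset":[1.54,0,-5.3],"hand":0.1},{"delta_rot":[0,0,0],"offset":[1.54,0,-5.3],"hand":0.1},{"delta_rot":[0,0,0],"offset":[1.54,0,-5.3],"hand":0.1},{"delta_rot":[0,0,0],"offset":[1.54,0,-5.3],"hand":0.1},{"delta_rot":[0,0,0],"offset":[1.54,0,-5.3],"hand":0.1},{"delta_rot":[0,0,0],"offset":[1.54,0,-5.3],"hand":0.1},{"delta_rot":[0,0,0],"offset":[0,5,0],"hand":0.1},{"delta_rot":[0,0,0],"offset":[0,5,0],"hand":0.1},{"delta_rot":[0,0,0],"offset":[0,0,0],"hand":0.1}]' 
python3 - <<'E'
from h import *
s,p,r=pose();print(p,r.as_matrix().round(4))
for n in ("wrist","side","top"): cv2.imwrite(f"pics/{n}1.png",vision.camera(n))
E
```

```text
time: 3.65
eef_pos: [0.5804, -0.1928, 0.3003]
ee_rot: [-0.702, -0.066, 0.072, 0.705]
force: [0.8, 0.1, 0.9]
width: 0.0468
[ 0.58038831 -0.19284292  0.30025271] [[ 0.9809 -0.0097 -0.1941]
 [ 0.1941  0.0039  0.981 ]
 [-0.0088 -0.9999  0.0057]]
```

View pics/wrist1.png

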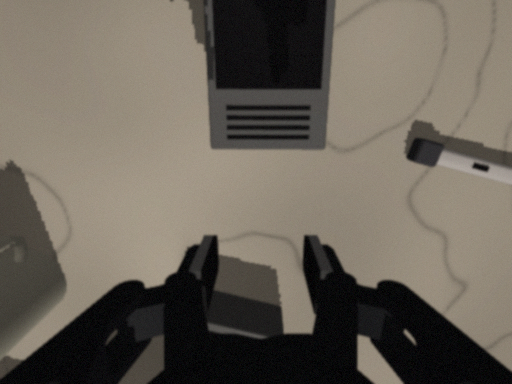

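View pics/side1.png

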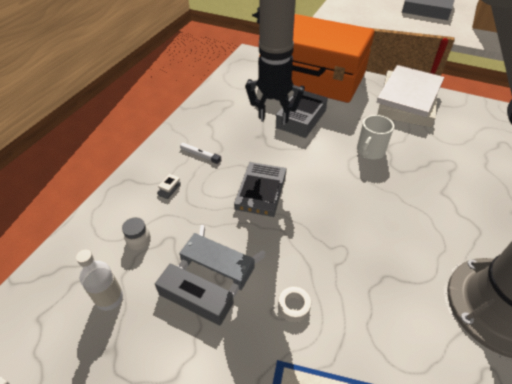

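```bash
cat >> h.py <<'E'
def wat(px,z,p,r):
    m=vision.camera_model("wrist"); f=192/np.tan(np.radians(m['fov_y']/2)); H=m['hand_eye']
    d=r.apply(H[:3,:3]@np.array([(px[0]-m['cx'])/f,(px[1]-m['cy'])/f,1.])); o=p+r.apply(H[:3,3])
    return o+d*(z-o[2])/d[2]
def wproj(t):
    m=vision.camera_model("wrist"); f=192/np.tan(np.radians(m['fov_y']/2)); H=np.linalg.inv(m['hand_eye'])
    c=H[:3,:3]@np.array(t,float)+H[:3,3]; return m['cx']+f*c[0]/c[2],m['cy']+f*c[1]/c[2]
E
python3 - <<'E'
from h import *
s,p,r=pose()
a=wat((211,149),.024,p,r);b=wat((327,149),.024,p,r);print(a,b,np.linalg.norm(a-b),np.arctan2(*(b-a)[1::-1]), (a+b)/2)
print("tool coords tail",r.inv().apply((a+b)/2-p))
for L in (.16,.165,.17,.173,.18):
  for zz in (-.011,.011): print(L,zz,wproj((-.0234,L,zz)),wproj((.0234,L,zz)))
E
python3 -c "
import cv2;im=cv2.imread('pics/wrist1.png')[210:370,150:370];cv2.imwrite('pics/wz.png',cv2.resize(im*2,None,fx=3.5,fy=3.5))"
```

```text
[ 0.53424359 -0.16481392  0.024     ] [ 0.63544636 -0.14485758  0.024     ] 0.10315161827877241 0.1946938530956152 [ 0.58484497 -0.15483575  0.024     ]
tool coords tail [0.00866424 0.28312038 0.03919138]
0.16 -0.011 (np.float64(214.42378009828465), np.float64(280.0014098807011)) (np.float64(303.1099048388305), np.float64(280.0001182598798))
0.16 0.011 (np.float64(212.30551550933203), np.float64(242.45885750122116)) (np.float64(305.13066309845385), np.float64(242.46806135172278))
0.165 -0.011 (np.float64(215.83621425555836), np.float64(274.53454066552825)) (np.float64(301.77721115484076), np.float64(274.53471214440515))
0.165 0.011 (np.float64(213.8502819347936), np.float64(237.95977410093124)) (np.float64(303.6724277803123), np.float64(237.96990431519635))
0.17 -0.011 (np.float64(217.1638242933472), np.float64(269.3959857757545)) (np.float64(300.5245325452333), np.float64(269.39744960919404))
0.17 0.011 (np.float64(215.29821814628912), np.float64(233.74270563902994)) (np.float64(302.3055745781178), np.float64(233.7536298409327))
0.173 -0.011 (np.float64(217.92279722284428), np.float64(266.4583580484373)) (np.float64(299.80838788866674), np.float64(266.46052461841475))
0.173 0.011 (np.float64(216.1242188840086), np.float64(231.337004591643)) (np.float64(301.5258186303119), np.float64(231.34834952728178))
0.18 -0.011 (np.float64(219.59340523727448), np.float64(259.9922190941528)) (np.float64(298.23202848105996), np.float64(259.9958400100751))
0.18 0.011 (np.float64(217.93786933356188), np.float64(226.05480496779035)) (np.float64(299.8136812852577), np.float64(226.06699160764896))
```

View pics/wz.png

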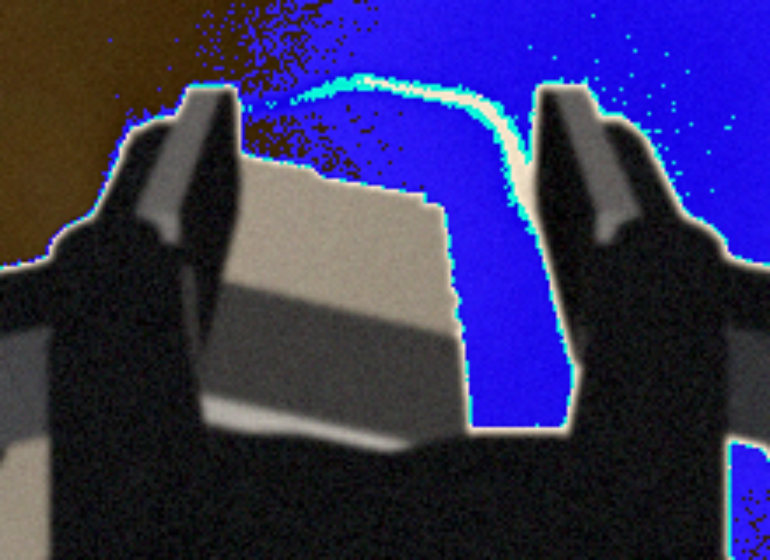

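```bash
python3 -m inch '[{"delta_rot":[0,0,0],"offset":[0,0,6],"hand":0.1},{"delta_rot":[0,0,0],"offset":[0,0,6],"hand":0.1},{"delta_rot":[0,0,0],"offset":[0,0,6],"hand":0.1},{"delta_rot":[0,0,0],"offset":[0,0,5],"hand":0.1},{"delta_rot":[0,0,0],"offset":[0,0,0],"hand":0.1},{"delta_rot":[0,0,0],"offset":[0,0,0],"hand":0.1},{"delta_rot":[0,0,0],"offset":[0,0,0],"hand":0.1}]' 
python3 - <<'E'
from h import *
s,p,r=pose();print(p,r.as_matrix().round(4)); np.savez("w2.npz",p=p,q=r.as_quat())
cv2.imwrite("pics/wrist2.png",vision.camera("wrist"))
im=cv2.imread("pics/wrist2.png");cv2.imwrite('pics/w2z.png',cv2.resize(im,(800,600),interpolation=cv2.INTER_CUBIC))
E
```

```text
time: 4.68
eef_pos: [0.5383, 0.0295, 0.3061]
ee_rot: [0.704, 0.068, -0.066, -0.704]
force: [-0.8, -0.0, -0.3]
width: 0.0468
[0.5383316  0.02946386 0.30609973] [[ 9.819e-01  2.800e-03 -1.892e-01]
 [ 1.892e-01 -7.000e-04  9.819e-01]
 [ 2.600e-03 -1.000e+00 -1.200e-03]]
```

View pics/w2z.png

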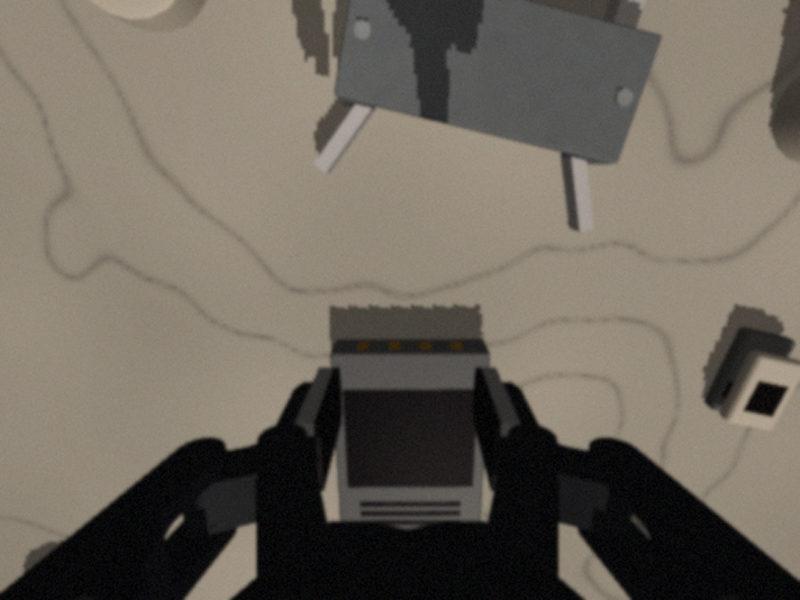

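```bash
python3 - <<'E'
from h import *
from scipy.optimize import least_squares
np.set_printoptions(precision=4,suppress=True)
w=np.load("w2.npz");p=w['p'];r=R.from_quat(w['q'])
g=lambda x,y,z:wat(((x+.5)*.64-.5,(y+.5)*.64-.5),z,p,r)
L,Rr,B=g(335,97,.0385),g(618,163,.0385),g(660,36,.0385)
print(L,Rr,np.linalg.norm(Rr-L),np.linalg.norm(B-Rr))
yaw=np.arctan2(*(Rr-L)[1::-1]);print("yaw",yaw,"side yaw",np.arctan2(-(B-Rr)[0],(B-Rr)[1]))
rot=np.array([[np.cos(yaw),-np.sin(yaw)],[np.sin(yaw),np.cos(yaw)]])
O=((L+Rr)/2)[:2]-rot@[0,-.03]; print("dock",O)
a,b=g(332,353,.024),g(490,353,.024); py=np.arctan2(*(b-a)[1::-1]);print("pack nose",(a+b)/2,np.linalg.norm(a-b),py)
N=((a+b)/2)[:2]
print("nose in dock",rot.T@(N-O),"rel yaw",py-yaw)
C=N-.075*np.array([-np.sin(py),np.cos(py)]);print("pack c",C,rot.T@(C-O))
for q in ((322,170),(585,230)): print("cheek in dock",rot.T@(g(*q,.018)[:2]-O))
print("fit tool x",r.inv().apply(np.r_[C,.01]-p))
E
```

```text
[0.485  0.1288 0.0385] [0.631  0.1257 0.0385] 0.14602124562083663 0.05820407763572738
yaw -0.021143036820970382 side yaw -0.008496802606601165
dock [0.5586 0.1573]
pack nose [ 0.549  -0.0041  0.024 ] 0.09756829690235523 0.18928922208444357
nose in dock [-0.0061 -0.1616] rel yaw 0.21043225890541395
pack c [ 0.5632 -0.0778] [ 0.0095 -0.2349]
cheek in dock [-0.0775 -0.0663]
cheek in dock [ 0.0766 -0.0672]
fit tool x [ 0.0033  0.2962 -0.1097]
```

```bash
python3 -m inch '[{"delta_rot":[0,0,0],"offset":[0.05,0,-6],"hand":0.1},{"delta_rot":[0,0,0],"offset":[0.05,0,-6],"hand":0.1},{"delta_rot":[0,0,0],"offset":[0.1,0,-6],"hand":0.1},{"delta_rot":[0,0,0],"offset":[0.1,0,-5],"hand":0.1},{"delta_rot":[0,0,0],"offset":[0,3,0],"hand":0.1},{"delta_rot":[0,0,0],"offset":[0,3,0],"hand":0.1},{"delta_rot":[0,0,0],"offset":[0,3,0],"hand":0.1},{"delta_rot":[0,0,0],"offset":[0,2,0],"hand":0.1},{"delta_rot":[0,0,0],"offset":[0,0,0],"hand":0.1},{"delta_rot":[0,0,0],"offset":[0,0,0],"hand":0.1}]' 
python3 - <<'E'
from h import *
s,p,r=pose();print(p,r.as_matrix().round(4)); np.savez("w3.npz",p=p,q=r.as_quat())
for n in ("wrist","side"):cv2.imwrite(f"pics/{n}3.png",vision.camera(n))
im=cv2.imread("pics/side3.png")[60:240,180:380];cv2.imwrite('pics/s3z.png',cv2.resize(im,(660,594),interpolation=cv2.INTER_CUBIC))
E
```

```text
time: 5.98
eef_pos: [0.5854, -0.1943, 0.1959]
ee_rot: [0.704, 0.069, -0.067, -0.703]
force: [-0.2, -1.0, 0.3]
width: 0.0472
[ 0.58538606 -0.19427969  0.19588824] [[ 0.9814  0.0021 -0.1917]
 [ 0.1917 -0.001   0.9815]
 [ 0.0018 -1.     -0.0014]]
```

View pics/wrist3.png

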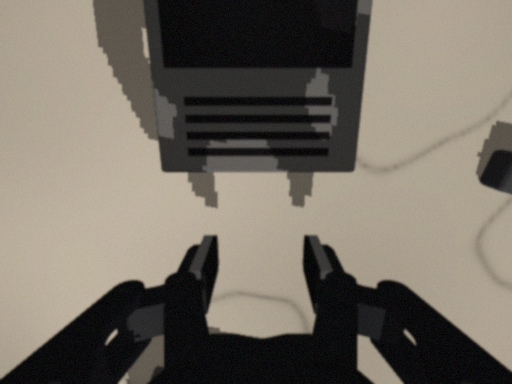

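View pics/s3z.png

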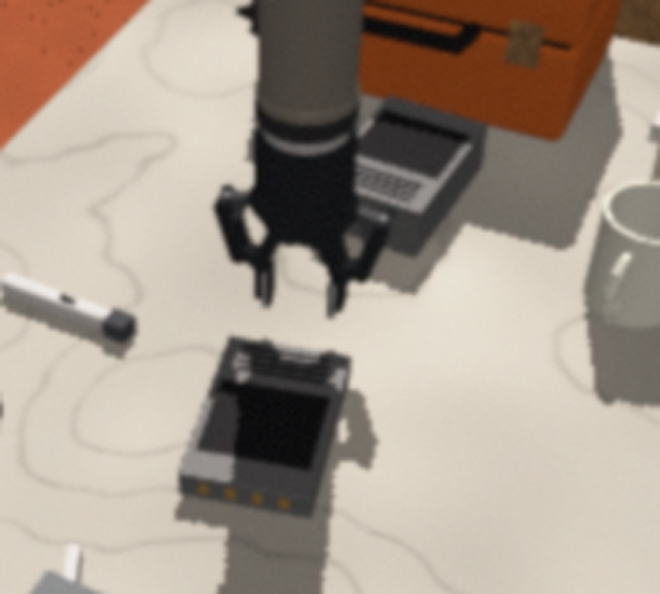

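```bash
python3 - <<'E'
from h import *
w=np.load("w3.npz");p=w['p'];r=R.from_quat(w['q'])
a,b=wat((162,170.5),.024,p,r),wat((355,171),.024,p,r);print(a,b,np.linalg.norm(a-b),r.inv().apply((a+b)/2-p),np.arctan2(*(b-a)[1::-1]))
E
python3 -m inch '[{"delta_rot":[0,0,0],"offset":[0,1,0],"hand":0.1},{"delta_rot":[0,0,0],"offset":[0,1,0],"hand":0.1},{"delta_rot":[0,0,0],"offset":[0,0,0],"hand":0.1},{"delta_rot":[0,0,0],"offset":[0,0,0],"hand":0.1}]'
```

```text
[ 0.52891707 -0.15930565  0.024     ] [ 0.62507967 -0.14079677  0.024     ] 0.09792764588689697 [-6.94078770e-05  1.71825287e-01  4.52564469e-02] 0.19014947985313865
time: 6.58
eef_pos: [0.5848, -0.1936, 0.1745]
ee_rot: [0.704, 0.068, -0.068, -0.704]
force: [-0.1, -0.2, -1.1]
width: 0.0474
```

```bash
python3 -m inch '[{"delta_rot":[0,0,0],"offset":[0,0,1],"hand":0.1},{"delta_rot":[0,0,0],"offset":[0,0,1],"hand":0.1},{"delta_rot":[0,0,0],"offset":[0,0,0.6],"hand":0.1},{"delta_rot":[0,0,0],"offset":[0,0,0.4],"hand":0.1},{"delta_rot":[0,0,0],"offset":[0,0,0.4],"hand":0.1},{"delta_rot":[0,0,0],"offset":[0,0,0.2],"hand":0.1},{"delta_rot":[0,0,0],"offset":[0,0,0],"hand":0.1}]'
```

```text
time: 7.45
eef_pos: [0.5779, -0.1587, 0.1749]
ee_rot: [0.704, 0.068, -0.068, -0.704]
force: [0.2, -3.2, -0.2]
width: 0.0468
```

```bash
python3 - <<'E'
from h import *
s,p,r=pose();print(p,r.as_matrix().round(4));
cv2.imwrite(f"pics/wrist4.png",vision.camera("wrist"))
E
```

```text
[ 0.5779114  -0.15874678  0.17486101] [[ 9.815e-01  3.000e-04 -1.917e-01]
 [ 1.917e-01 -8.000e-04  9.815e-01]
 [ 2.000e-04 -1.000e+00 -8.000e-04]]
```

View pics/wrist4.png

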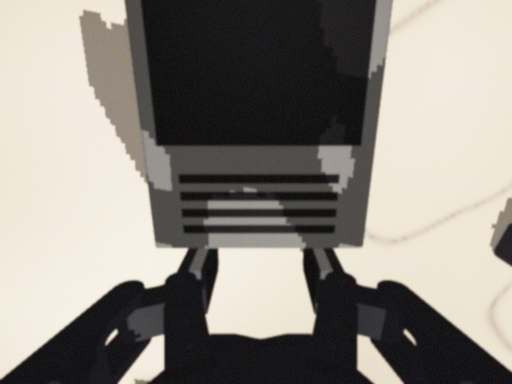

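```bash
python3 -m inch '[{"delta_rot":[0,1.2,0],"offset":[-0.18,0,0.76],"hand":0.1},{"delta_rot":[0,1.2,0],"offset":[-0.18,0,0.76],"hand":0.1},{"delta_rot":[0,1.2,0],"offset":[-0.18,0,0.76],"hand":0.1},{"delta_rot":[0,1.2,0],"offset":[-0.18,0,0.76],"hand":0.1},{"delta_rot":[0,1.2,0],"offset":[-0.18,0,0.76],"hand":0.1},{"delta_rot":[0,0,0],"offset":[0,0,0],"hand":0.1}]'
python3 - <<'E'
from h import *
s,p,r=pose();print(p,r.as_matrix().round(4));
cv2.imwrite(f"pics/wrist5.png",vision.camera("wrist"))
E
```

```text
time: 8.25
eef_pos: [0.5632, -0.1206, 0.1746]
ee_rot: [-0.706, -0.031, 0.032, 0.707]
force: [0.3, -0.0, 0.0]
width: 0.047
[ 0.56317391 -0.12062045  0.17463499] [[ 9.96e-01 -6.00e-04 -8.94e-02]
 [ 8.94e-02  1.70e-03  9.96e-01]
 [-5.00e-04 -1.00e+00  1.80e-03]]
```

View pics/wrist5.png

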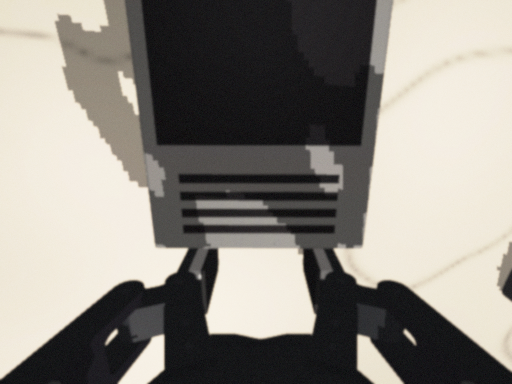

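```bash
python3 -m inch '[{"delta_rot":[0,1.25,0],"offset":[-0.18,0,0.8],"hand":0.1},{"delta_rot":[0,1.25,0],"offset":[-0.18,0,0.8],"hand":0.1},{"delta_rot":[0,1.25,0],"offset":[-0.18,0,0.8],"hand":0.1},{"delta_rot":[0,1.25,0],"offset":[-0.18,0,0.8],"hand":0.1},{"delta_rot":[0,1.25,0],"offset":[-0.18,0,0.8],"hand":0.1},{"delta_rot":[0,0,0],"offset":[0,0,0],"hand":0.1}]'
python3 - <<'E'
from h import *
s,p,r=pose();print(p,r.as_matrix().round(4));
cv2.imwrite(f"pics/wrist6.png",vision.camera("wrist"))
im=vision.camera("top");cv2.imwrite("pics/top6.png",im)
cv2.imwrite("pics/t6z.png",cv2.resize(im[140:250,115:315],(800,440),interpolation=cv2.INTER_CUBIC))
E
```

```text
time: 9.05
eef_pos: [0.5524, -0.0807, 0.1745]
ee_rot: [-0.706, 0.007, -0.006, 0.708]
force: [0.1, 0.1, 0.1]
width: 0.047
[ 0.55244196 -0.0807031   0.17450239] [[ 9.998e-01 -8.000e-04  1.900e-02]
 [-1.900e-02  2.100e-03  9.998e-01]
 [-8.000e-04 -1.000e+00  2.100e-03]]
```

View pics/wrist6.png

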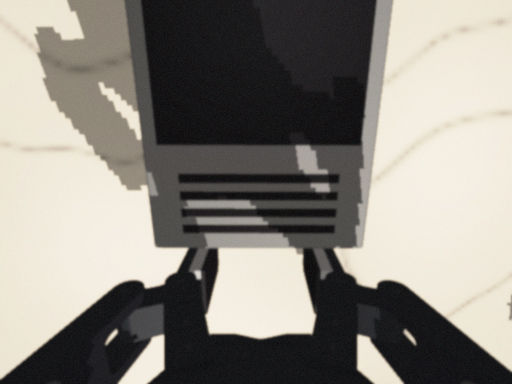

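View pics/t6z.png

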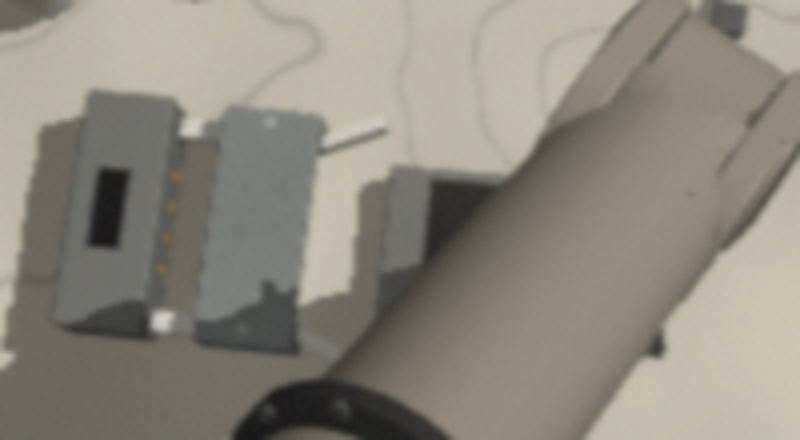

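```bash
python3 - <<'E'
from h import *
print(at((213.4,181.6),.024), at((115+325.5/4-.5,140+117.5/4-.5),.0385))
E
```

```text
[0.60125394 0.07653891 0.024     ] [0.62732256 0.12118338 0.0385    ]
```

```bash
python3 -m inch '[{"delta_rot":[0,0,0],"offset":[0,0,0.8],"hand":0.1},{"delta_rot":[0,0,0],"offset":[0,0,0.8],"hand":0.1},{"delta_rot":[0,0,0],"offset":[0,0,0.8],"hand":0.1},{"delta_rot":[0,0,0],"offset":[0,0,0.8],"hand":0.1},{"delta_rot":[0,0,0],"offset":[0,0,0.8],"hand":0.1},{"delta_rot":[0,0,0],"offset":[0,0,0.8],"hand":0.1},{"delta_rot":[0,0,0],"offset":[0,0,0.8],"hand":0.1},{"delta_rot":[0,0,0],"offset":[0,0,0.8],"hand":0.1},{"delta_rot":[0,0,0],"offset":[0,0,0],"hand":0.1}]'
python3 - <<'E'
from h import *
s,p,r=pose();print(p,r.as_matrix().round(4));
cv2.imwrite(f"pics/wrist7.png",vision.camera("wrist"))
E
```

```text
time: 10.28
eef_pos: [0.5539, -0.0168, 0.1746]
ee_rot: [-0.706, 0.007, -0.007, 0.708]
force: [0.6, -0.1, -0.1]
width: 0.047
[ 0.55392709 -0.01683256  0.17460468] [[ 9.998e-01 -3.000e-04  1.870e-02]
 [-1.870e-02  1.900e-03  9.998e-01]
 [-3.000e-04 -1.000e+00  1.900e-03]]
```

View pics/wrist7.png

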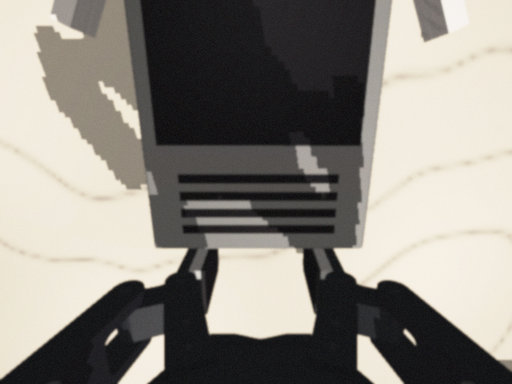

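```bash
python3 -m inch '[{"delta_rot":[0,0,0],"offset":[0,0,0.8],"hand":0.1},{"delta_rot":[0,0,0],"offset":[0,0,0.8],"hand":0.1},{"delta_rot":[0,0,0],"offset":[0,0,0.8],"hand":0.1},{"delta_rot":[0,0,0],"offset":[0,0,0.8],"hand":0.1},{"delta_rot":[0,0,0],"offset":[0,0,0.8],"hand":0.1},{"delta_rot":[0,0,0],"offset":[0,0,0.8],"hand":0.1},{"delta_rot":[0,0,0],"offset":[0,0,0.8],"hand":0.1},{"delta_rot":[0,0,0],"offset":[0,0,0.5],"hand":0.1},{"delta_rot":[0,0,0],"offset":[0,0,0],"hand":0.1}]'
python3 -m inch '[{"delta_rot":[0,0,0],"offset":[0,0,0.3],"hand":0.1},{"delta_rot":[0,0,0],"offset":[0,0,0],"hand":0.1}]'
```

```text
time: 11.45
eef_pos: [0.5551, 0.0437, 0.1747]
ee_rot: [-0.707, 0.007, -0.007, 0.708]
force: [-1.2, 0.5, -0.1]
width: 0.0469
time: 11.7
eef_pos: [0.5551, 0.0454, 0.1747]
ee_rot: [0.707, -0.007, 0.007, -0.707]
force: [-0.6, -0.5, 0.7]
width: 0.0468
```

```bash
for i in 1 ; do python3 -m inch '[{"delta_rot":[0,0,0],"offset":[0,0,0.3],"hand":0.1},{"delta_rot":[0,0,0],"offset":[0,0,0],"hand":0.1}]'; python3 -m inch '[{"delta_rot":[0,0,0],"offset":[0,0,0.2],"hand":0.1},{"delta_rot":[0,0,0],"offset":[0,0,0],"hand":0.1}]'; python3 -m inch '[{"delta_rot":[0,0,0],"offset":[0,0,0.2],"hand":0.1},{"delta_rot":[0,0,0],"offset":[0,0,0],"hand":0.1}]'; done
```

```text
time: 11.95
eef_pos: [0.5553, 0.0484, 0.1748]
ee_rot: [0.707, -0.007, 0.007, -0.707]
force: [-0.5, -3.0, 0.8]
width: 0.0467
time: 12.2
eef_pos: [0.5553, 0.0506, 0.1747]
ee_rot: [-0.707, 0.007, -0.007, 0.707]
force: [-0.0, -2.0, -0.3]
width: 0.0469
time: 12.45
eef_pos: [0.5553, 0.0527, 0.1747]
ee_rot: [-0.707, 0.007, -0.007, 0.707]
force: [0.2, -2.1, -0.0]
width: 0.0469
```

```bash
for i in 1 2; do python3 -m inch '[{"delta_rot":[0,0,0],"offset":[0,0,0.15],"hand":0.1},{"delta_rot":[0,0,0],"offset":[0,0,0],"hand":0.1}]' | grep -E "eef|force"; done
python3 - <<'E'
from h import *
cv2.imwrite(f"pics/wrist8.png",vision.camera("wrist"))
im=vision.camera("top");cv2.imwrite("pics/top8.png",im)
cv2.imwrite("pics/t8z.png",cv2.resize(im[140:250,115:315],(800,440),interpolation=cv2.INTER_CUBIC))
E
```

```text
eef_pos: [0.5553, 0.0541, 0.1747]
force: [-0.3, -2.7, 0.6]
eef_pos: [0.5554, 0.0555, 0.1747]
force: [-0.6, -3.7, 0.5]
```

View pics/t8z.png

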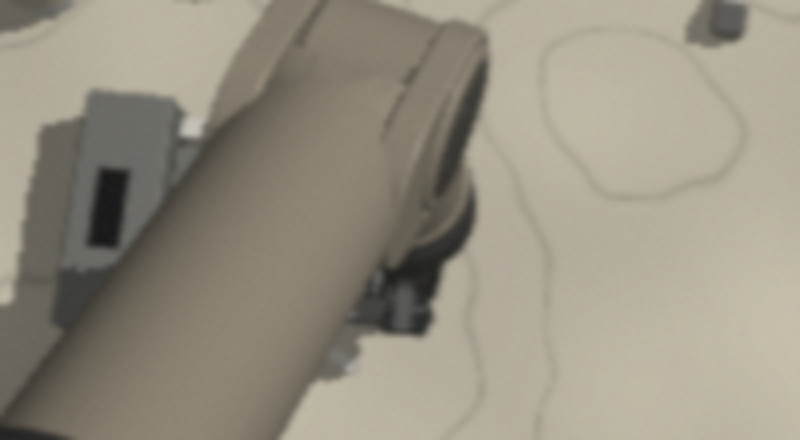

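View pics/wrist8.png

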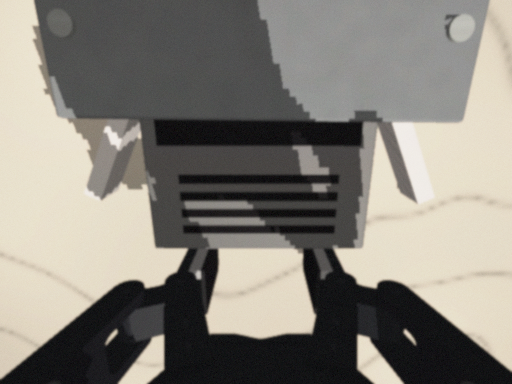

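```bash
python3 - <<'E'
from h import *
s,p,r=pose()
a=r.inv().apply(wat((64,117.5),.0385,p,r)-p);b=r.inv().apply(wat((464,122.5),.0385,p,r)-p);t=r.inv().apply(wat((258.5,247.5),.024,p,r)-p)
print(a,b,b-a,t,(a+b)/2-t)
E
```

```text
[-0.06956051  0.13623629  0.07313183] [0.07392112 0.13624405 0.07145804] [ 1.43481628e-01  7.75936185e-06 -1.67378789e-03] [-0.00017584  0.15073593  0.01334117] [ 0.00235615 -0.01449576  0.05895377]
```

```bash
for i in 1 2 3; do python3 -m inch '[{"delta_rot":[0,0,0],"offset":[0,0,0.1],"hand":0.1},{"delta_rot":[0,0,0],"offset":[0,0,0],"hand":0.1}]' | grep -E "eef|force"; done
```

```text
eef_pos: [0.5553, 0.0557, 0.1747]
force: [0.1, -5.3, 1.3]
eef_pos: [0.5553, 0.056, 0.1748]
force: [0.0, -4.8, 1.1]
eef_pos: [0.5552, 0.0562, 0.1748]
force: [-1.0, -7.7, 1.8]
```

```bash
for i in 1 2 3 4; do python3 -m inch '[{"delta_rot":[0,0,0],"offset":[0,0,0.1],"hand":0.1},{"delta_rot":[0,0,0],"offset":[0,0,0],"hand":0.1}]' | grep -E "eef|force"; done
```

```text
eef_pos: [0.5552, 0.0564, 0.1748]
force: [-1.0, -8.6, 0.8]
eef_pos: [0.5551, 0.0566, 0.1748]
force: [-1.6, -9.7, 2.0]
eef_pos: [0.555, 0.0569, 0.1748]
force: [-2.1, -12.1, 2.0]
eef_pos: [0.555, 0.0571, 0.1748]
force: [-2.1, -11.6, 1.9]
```

```bash
python3 -m inch '[{"delta_rot":[0,0,0],"offset":[0,0,-0.4],"hand":0.1},{"delta_rot":[0,0,0],"offset":[0,0,-1],"hand":0.1},{"delta_rot":[0,0,0],"offset":[0,0,-2.5],"hand":0.1},{"delta_rot":[0,0,0],"offset":[0,0,-3],"hand":0.1},{"delta_rot":[0,0,0],"offset":[0,-5,-3],"hand":0.1},{"delta_rot":[0,0,0],"offset":[0,-5,-3],"hand":0.1},{"delta_rot":[0,0,0],"offset":[0,-3,-5],"hand":0.1},{"delta_rot":[0,0,0],"offset":[0,0,-5],"hand":0.1},{"delta_rot":[0,0,0],"offset":[0,0,0],"hand":0.1},{"delta_rot":[0,0,0],"offset":[0,0,0],"hand":0.1}]'
python3 - <<'E'
from h import *
for n in ("top","side"):
  im=vision.camera(n);cv2.imwrite(f"pics/{n}9.png",im)
  c=im[140:250,115:315] if n=="top" else im[210:340,130:330]
  cv2.imwrite(f"pics/{n}9z.png",cv2.resize(c,None,fx=4,fy=4,interpolation=cv2.INTER_CUBIC))
E
```

```text
time: 16.05
eef_pos: [0.5512, -0.1649, 0.3042]
ee_rot: [-0.706, 0.007, -0.007, 0.708]
force: [0.2, 0.3, -1.1]
width: 0.0469
```

View pics/top9z.png

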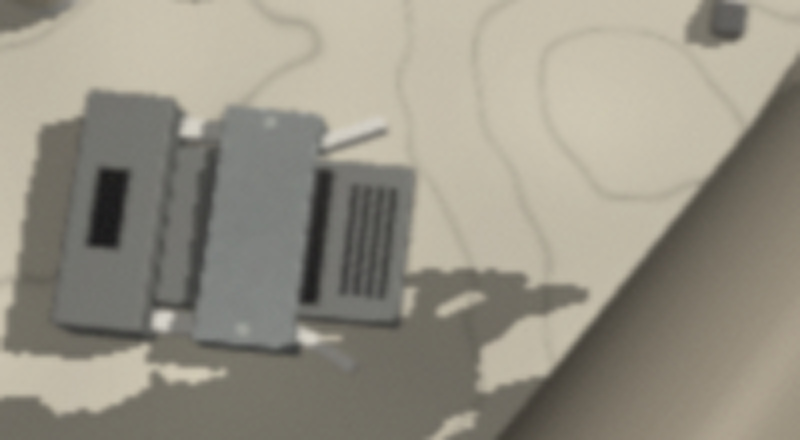

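View pics/side9z.png

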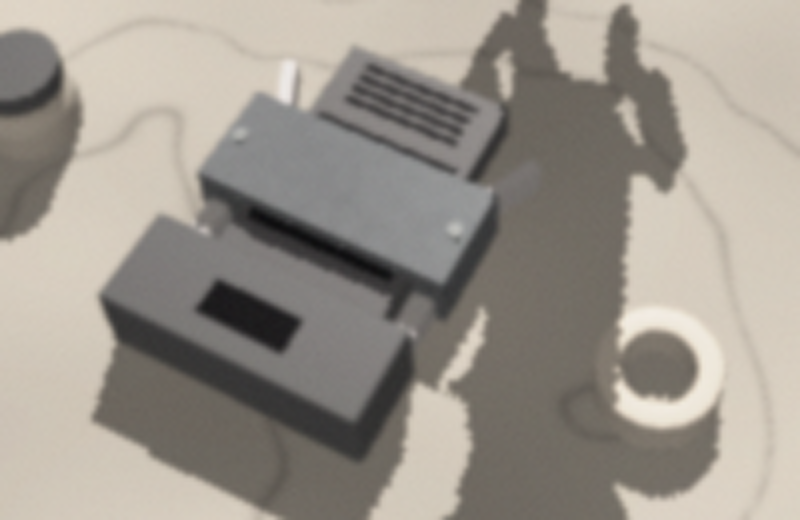

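View pics/top9.png

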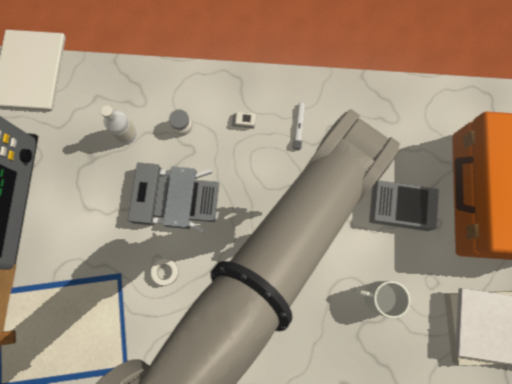

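```bash
python3 - <<'E'
from fit import *
Z=lambda x,y,z:at((115+(x+.5)/4-.5,140+(y+.5)/4-.5),z)[:2]
A,B=Z(325,117,.0385),Z(298,350,.0385);T,U=Z(415,166,.024),Z(400,325,.024)
ang=lambda a,b:np.arctan2((a-b)[1],(a-b)[0])
y=ang(A,B);rot=np.array([[np.cos(y),-np.sin(y)],[np.sin(y),np.cos(y)]])
O=(A+B)/2-rot@[0,-.03]
print(np.linalg.norm(A-B),np.linalg.norm(T-U),ang(T,U)-y,rot.T@((T+U)/2-O))
E
```

```text
0.14585396848208393 0.10060700456198952 0.00954678708272401 [-0.0004 -0.0879]
```

```bash
python3 -c "
from bench import ctrl; print(ctrl.close_job())"
```

```text
the job is handed in; nothing more can be done
None
```

The flat battery is pushed home against the contact block in the dock, and I handed the job in at about 16 s; no verdict was reported.

I pushed the tail with both half-open fingertips, in an arc that took out the 0.21 rad turn. It then went straight in under the bridge, with a slow creep at the end. At the block the push force rose to about 12 N while the arm nearly stopped moving. I then drew back and up, clear of the battery.

**Final checks, from the top picture:**

| Quantity | Measured | Target |
|---|---|---|
| Tail position along the dock | y = −88 mm | about −90 mm when home |
| Sideways offset of the tail | −0.4 mm | within 12 mm (limit is on the nose) |
| Angle to the dock | 0.01 rad | within 0.12 rad |

- **Other objects:** the thick battery and the other things look unmoved when I compare the top pictures from before and after. I judged this by eye and did not measure it.
- **Disagreement:** one early wrist picture put the battery's tail about 10 mm to the side of where the top camera did. I set it aside because later wrist pictures agreed with the top camera to within a few millimetres.
- **Measurement limit:** the tail reading is 2 mm past the exact home position. Calibration is good to about 2 mm and one pixel is about 2.5 mm, so I take it as fully home.

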